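Press the lid home on a sauce tub with the ratchet lever press

ROBOT

A 7-joint arm with a two-finger parallel gripper is mounted at the origin on the work surface. World frame = base frame: x ahead of the robot, y to its left, z up, the work surface at z = 0. Lengths are in m, angles in rad, forces in N, time in s.
With the tool pointing down it reaches from about 0.425 to 0.825 m from the base axis. Payload 3.6 kg.
Tool frame: the origin (TCP) lies where the fingers leave the gripper's body, on its centre line; the fingertips stand 73 mm ahead of it and the grasp point (between the pads) lies 54 mm ahead of it; z points along the fingers, y is the line along which they close (so a half turn about z gives the same grasp; the last joint's range is limited). The gripper opens to 85 mm and grips with 20 to 120 N. Pads are 22 mm wide; open, the fingers measure 114 mm over their backs; the gripper's body (76 mm by 85 mm) begins 54 mm behind the grasp point. The pads swing forward as they close: fully open they stand 13 mm farther back than shut.
Start: joints at [1.244, 0.615, -0.013, 1.423, 0.008, 1.103, -0.04], TCP at [0.192, -0.621, 0.304] pointing down, gripper open.
Joint ranges: [-3.12, 3.12], [-0.3, 2.06], [-1.34, 1.32], [0.26, 2.42], [-1.36, 4.5], [0.01, 1.98], [-2.84, 2.84]. Speed limits (rad/s): [2.79, 2.79, 3.14, 3.14, 3.14, 3.14, 3.14].

INTERFACE

Orientations are given as a unit quaternion [x, y, z, w].
In Python, from station import arm, snapshot, camera_info, ticket gives the robot as it stands. Calls block until the motion is done:
- arm.movep(position, orientation): joint-space move of the TCP to a pose.
- arm.line_to(position, velocity=0.15, ori=None): straight line of the TCP; ori=None keeps the orientation; velocity is the mean speed in m/s.
- arm.move_j(angles): joint-space move.
- arm.move_gripper(opening, effort=None): opening from 0.0 (shut) to 1.0 (fully open); effort is the grip in N (None keeps the last); returns when the fingers have stopped.
- arm.pause(seconds).
- arm.ik(position, orientation): joint angles nearest the present ones, or None.
- snapshot(name): name is "scene" or "top" or "wrist"; returns the picture (420x560x3 uint8, blue, green, red); there is no depth.
- camera_info(name): a dict with "fx", "fy", "cx", "cy" (pixels), "dist_coeffs" ([k1, k2, p1, p2, k3] as OpenCV has them; the pictures are not rectified), "R" (3x3) and "t" (3): a world point X has camera coordinates R X + t; the wrist camera has in their place "T_tool_cam" (4x4, takes a point from camera to tool coordinates, whose origin is the TCP and whose axes are the flange's). Camera axes: x right, y down, z forward; pixel columns grow to the right and rows downward; lengths in m; the calibration is good to about 2 mm. A picture is of the moment at which its call begins: read the wrist's pose just before it. camera_info takes no time and is no camera call.
A pose or a line that the arm cannot do raises arm.MotionError and nothing moves.
- ticket.finish_job(): hands the job in; it is judged then, once.
Readings, each from a call of its own:
- arm.read_time(): time.
- arm.read_joint_positions(): joint angles.
- arm.read_dq(): joint speeds.
- arm.read_effort(): joint torques, N m.
- arm.read_tool_pos(): TCP position.
- arm.read_eef_rot(): TCP orientation.
- arm.read_ft_force(): force on the tool from outside, world axes, zero at the start.
- arm.read_wrist_torque(): the same for the moment, N m.
- arm.read_opening(): opening from 0.0 (shut) to 1.0 (fully open).
- arm.read_finger_force(): force on a finger pad.
Only numpy, scipy, OpenCV 4.12 (cv2) and the standard library are available. Lean on these libraries where they do the work, as an engineer would, in place of code of your own. Each camera call takes 0.05 s, during which the arm holds its last target. There are 200 camera calls.

TASK

Stand the red-lidded tub upright in the ring of the press's tray, push the tray fully home under the ram, and work the ratchet lever up and down until the lid is pressed fully home, finishing with a firm pull of about 10 N at the lever's grip (8 N is barely enough, 12 N is close to crushing the lid) that you keep up for about half a second. Then let go; leave the tub in the press and the other things on the bench where they are.

Things in the scene. Friction and masses are not known exactly. Their poses are not given: they have to be found in the camera images.
- press: Fixed green bench arbor press: 300 x 160 mm base 20 mm thick (190 mm of it in front of the ram's axis), C-frame 270 mm high, ram cap up to 354 mm. Origin: on the bench under the ram's axis; x points to its back, away from the robot, y to its left, z up. Two steel rails, 12 mm wide, 36 mm high over the bench, run along x at y = +-60 mm.
- press_head (a point): Middle of the underside of the press's head, 185 mm over the bench on the ram's axis; its front face is 31 mm in front of this, its width 74 mm. Below hangs a round 60 mm pressure plate on a brass stem, screwed in or out, so its height is not known: 116 to 134 mm over the bench at the start. The plate's spring yields 1 mm per 15 N. Axes as the press.
- ram: Square steel ram, 28 mm wide, with the pressure plate at its lower end; slides up and down in the head. Origin: centre of its lower end on the axis, 158 mm over the bench at the start; goes down only when the lever is worked and is held there by the ratchet. It is driven by the lever alone, never pushed by hand.
- tray_nest (a point): Centre of the round nest on the steel shuttle tray, on the tray's upper face (29 mm over the bench), where the tub's foot stands: a white plastic ring 8 mm high, inner diameter 69 mm, outer 78 mm. Axes as the press.
- tray_pull (a point): Middle of the front face of the tray's black push bar (70 mm wide along y, 12 mm high, 14 mm deep, top 78 mm over the bench; the steel tab under it is set back 4 mm), 86 mm in front of the nest's centre, 71 mm over the bench. Push it along the press's +x. Axes as the press.
- tray (a joint): Travel of the tray, m: 0 = fully home against its stop, nest right under the ram; up to 0.11 drawn out towards the robot. About 2 N of friction; stays where it is left.
- lever_grip (a point): Middle of the black grip sleeve (24 mm diameter, 75 mm long) of the lever, 152 mm from the lever's axis, 92 mm to the right (-y) of the ram's axis. Along its arc the grip feels about 1 N while the ram runs free, about 5 N while the lid slides down, then 1.05 N for each 10 N on the lid, give or take 1 N of friction. A red 32 mm ball ends the bar, 50 mm beyond this point.
- lever_axis (a point): Point on the lever's axis in the plane in which the bar swings: 26 mm behind the ram's axis, 225 mm over the bench. The axis is the press's y. Pulling down turns the 24-tooth ratchet wheel (ram: 16 mm down per rad); lifting only clicks back over the teeth. The holding pawl lets the wheel run back by up to one tooth (15 degrees), so the start of a pull can be idle.
- lever (a joint): Angle of the lever, rad: 0 = upper stop, the bar pointing to the robot (press's -x) and 34 degrees above level; grows as it is pulled down, to the lower stop at 0.95 (20 degrees below level). Balanced, stays where it is left. Two to five full pulls are needed.
- tub: Loose white plastic sauce tub of 0.6 kg (more or less), a straight cylinder 62 mm across, 62 mm high to its rim. Origin: centre of its underside, z up. The one with the red lid. Grip its wall 20 to 50 mm over its foot.
- tub_rim (a point): Centre of the tub's rim, 62 mm over the tub's origin; axes as the tub. The lid's origin lies here when the lid is fully home.
- lid: The tub's red lid, 57 mm across, a press-in plug whose 6 mm thick top lies above this origin, started in the rim by hand: it stands 5 to 9 mm too high. Its origin is level with the tub's rim (62 mm over the tub's origin) when the lid is fully home. It slides down square under about 35 N and then stops hard; to be seated it must be pressed with 60 to 130 N.
- tub_blue: Loose closed tub with a blue lid, bystander; same size, 68 mm high. Origin: centre of its underside.
- tub_green: Loose closed tub with a green lid, bystander; same size, 68 mm high. Origin: centre of its underside.
- bottle: Loose white and blue bottle, bystander, 64 mm across, 190 mm high. Origin: centre of its underside.
- jar: Loose amber glass jar, bystander, 72 mm across, 100 mm high. Origin: centre of its underside.
- wrench: Loose steel wrench, bystander, 180 mm long, lying flat. Origin: middle of its underside.
- spatula: Loose spatula, bystander, 280 mm long, lying flat. Origin: middle of its underside.
- core: Loose cardboard film core, bystander, a standing ring 90 mm across, 60 mm high. Origin: centre of its underside.
Mind the look-alikes: they are no part of the job. What is shaped like the tub but pink or purple is not meant.

How it is judged:
On the way, in this order (a step that is already met when the one before it is completed fails the run):
1. the tub stands in the tray's nest, its lid still up (horizontal distance between tub and tray_nest below 0.006 m and z of tub in the frame of tray_nest below 0.004 m and angle between tub's own z axis and vertical below 0.08 rad and z of lid in the frame of tub_rim above 0.003 m and value of joint tray above 0.05 m), for 0.2 s.
2. the tray is fully home with the tub in it, the lid still up (horizontal distance between tub and tray_nest below 0.006 m and z of tub in the frame of tray_nest below 0.004 m and angle between tub's own z axis and vertical below 0.08 rad and value of joint tray below 0.004 m and z of lid in the frame of tub_rim above 0.003 m), for 0.2 s.
3. the lid is fully home and pressed with more than 60 N (horizontal distance between tub and tray_nest below 0.006 m and z of tub in the frame of tray_nest below 0.004 m and angle between tub's own z axis and vertical below 0.08 rad and value of joint tray below 0.004 m and z of lid in the frame of tub_rim below 0.0015 m and contact force between lid and anything else above 60 N), for 0.2 s.
At the end, for the whole second after the job is handed in: the tub stands upright in the nest (within 6 mm of its centre), the tray is fully home (within 4 mm), the lid is fully home (within 1.5 mm) and all is at rest (horizontal distance between tub and tray_nest below 0.006 m and z of tub in the frame of tray_nest below 0.004 m and angle between tub's own z axis and vertical below 0.08 rad and value of joint tray below 0.004 m and z of lid in the frame of tub_rim below 0.0015 m and linear speed of tub below 0.01 m/s and velocity of joint lever below 0.05 rad/s); the robot touches nothing.
It fails at once if the robot pushes on the ram or its plate instead of using the lever (contact force between any of the fingers, the arm and ram above 8 N).
It fails at once if the lid is loaded with more than 130 N (crushed) (contact force between lid and anything else above 130 N).
It fails at once if a bystander is moved more than 30 mm (distance of any of tub_blue, tub_green, bottle, jar, wrench, spatula, core from where it was at the start of the episode above 0.03 m).
It also fails if it takes over 72 s, if anything falls off the work surface, if the arm or the gripper's body presses on something with over 40 N, if the wrist force passes 120 N, or if a joint passes its speed limit or range.

## Working session

There is one attempt and no reset: what is moved stays moved. The work goes in short steps, each a Python script; the robot and the scene stay as the last script left them, time stands still between calls to the robot, and variables do not carry over. Pictures are saved under pics/ and viewed, at most 10 in all, crops included, and the job is handed in when it is done.

```bash
ls; mkdir -p pics; python3 - <<'E'
from station import *
import cv2
for n in("scene","top"):
    cv2.imwrite(f"pics/{n}0.png",snapshot(n)); c=camera_info(n); print(n,c)
print(camera_info("wrist"),arm.read_time(),arm.read_tool_pos(),arm.read_eef_rot())
E
```

```text
pics
scene {'fx': 398.4924648822654, 'fy': 398.4924648822654, 'cx': 279.6271153313776, 'cy': 211.56647237685567, 'dist_coeffs': array([0.03720013, 0.        , 0.        , 0.        , 0.        ]), 'R': array([[-8.55470777e-02,  9.96333655e-01, -9.72742392e-04],
       [ 8.01436418e-01,  6.82327290e-02, -5.94175027e-01],
       [-5.91930203e-01, -5.16095284e-02, -8.04335186e-01]]), 't': array([ 0.04487229, -0.31164408,  1.69063724])}
top {'fx': 472.20681014006993, 'fy': 472.20681014006993, 'cx': 282.02594473042, 'cy': 211.0047622326684, 'dist_coeffs': array([-0.0207248,  0.       ,  0.       ,  0.       ,  0.       ]), 'R': array([[ 8.82702528e-03, -9.99960546e-01,  9.95242681e-04],
       [-9.96568053e-01, -8.87899012e-03, -8.22999368e-02],
       [ 8.23055265e-02, -2.65363438e-04, -9.96607109e-01]]), 't': array([-0.02618704,  0.55620952,  1.4345248 ])}
{'fx': 321.75882473407574, 'fy': 321.75882473407574, 'cx': 278.5863737923505, 'cy': 214.68358907637815, 'dist_coeffs': array([-0.06416398,  0.        ,  0.        ,  0.        ,  0.        ]), 'T_tool_cam': array([[ 6.77380461e-04, -9.51379150e-01, -3.08021517e-01,
         7.97141584e-02],
       [ 9.99999475e-01,  4.07773531e-04,  9.39651465e-04,
         7.26481930e-04],
       [-7.68361790e-04, -3.08021992e-01,  9.51378927e-01,
        -6.95384643e-02],
       [ 0.00000000e+00,  0.00000000e+00,  0.00000000e+00,
         1.00000000e+00]])} 0.1 [ 0.19180903 -0.62049858  0.30282936] [ 9.88778230e-01  1.49386071e-01 -1.96917467e-04 -1.17256612e-03]
```

View pics/scene0.png

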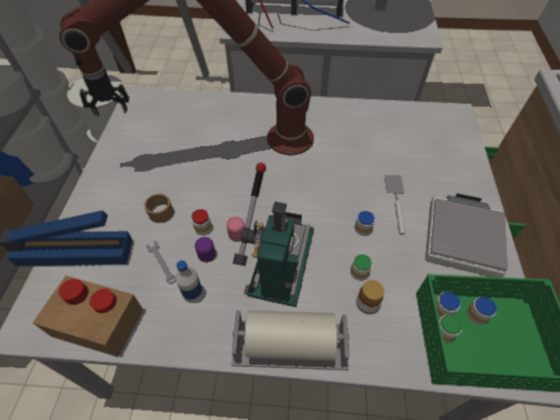

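View pics/top0.png

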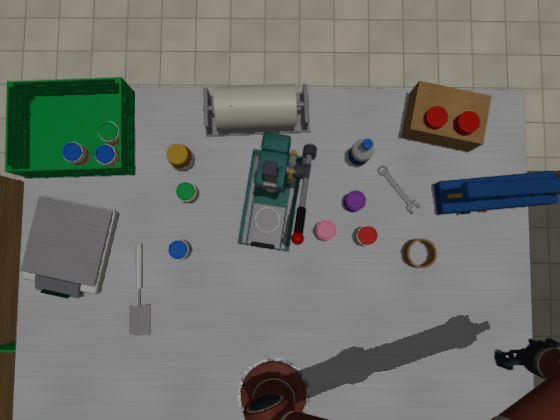

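Scene: press at top (265,200) and scene (275,260), with the lever's red ball at top (297,239). Candidates for the tub:
- Red lid on a white tub, top (367,235) / scene (200,218). This fits.
- Two red discs on the wooden block, top (436,117) and (467,122). They have no white tub.
- Pink (325,230) and purple (355,201), both excluded by the text.

I'll confirm in an enlarged crop.

```bash
cat > h.py <<'E'
import numpy as np, cv2
from station import *
from scipy.spatial.transform import Rotation as Ro
def cam(n,pose=None):
    c=camera_info(n); K=np.array([[c['fx'],0,c['cx']],[0,c['fy'],c['cy']],[0,0,1]])
    if n=='wrist':
        p,q=pose; T=np.eye(4); T[:3,:3]=Ro.from_quat(q).as_matrix(); T[:3,3]=p
        W=np.linalg.inv(T@c['T_tool_cam']); R,t=W[:3,:3],W[:3,3]
    else: R,t=np.array(c['R']),np.array(c['t'])
    return K,c['dist_coeffs'],R,t
def ray(C,uv):
    K,d,R,t=C; a=cv2.undistortPoints(np.array([[uv]],float),K,d)[0,0]
    v=R.T@np.array([a[0],a[1],1]); return -R.T@t, v/np.linalg.norm(v)
def onz(C,uv,z):
    o,v=ray(C,uv); return o+v*(z-o[2])/v[2]
def proj(C,X):
    K,d,R,t=C; return cv2.projectPoints(np.array(X,float).reshape(-1,3),cv2.Rodrigues(R)[0],t,K,d)[0][:,0]
def tri(*rays):
    A=sum(np.eye(3)-np.outer(v,v) for o,v in rays); b=sum((np.eye(3)-np.outer(v,v))@o for o,v in rays)
    X=np.linalg.solve(A,b); return X,max(np.linalg.norm((np.eye(3)-np.outer(v,v))@(X-o)) for o,v in rays)
def blobs(im,lo,hi,amin=30):
    h=cv2.cvtColor(im,cv2.COLOR_BGR2HSV); h[...,0]=(h[...,0].astype(int)+30)%180  # hue shifted by 30: red = 30
    m=cv2.inRange(h,np.array(lo),np.array(hi)); n,_,s,c=cv2.connectedComponentsWithStats(m)
    return [(c[i].round(2).tolist(),s[i].tolist()) for i in range(1,n) if s[i,4]>=amin],m
def shot(name=None):
    p,q=arm.read_tool_pos(),arm.read_eef_rot(); im=snapshot('wrist')
    if name: cv2.imwrite(f'pics/{name}.png',im)
    return im,cam('wrist',(p,q))
E
python3 - <<'E'
from h import *
for n in('scene','top'):
    im=cv2.imread(f'pics/{n}0.png'); print(n,blobs(im,(22,150,90),(38,255,255),15)[0])
t=cv2.imread('pics/top0.png'); s=cv2.imread('pics/scene0.png')
a=cv2.resize(t[120:270,230:390],None,fx=4,fy=4,interpolation=cv2.INTER_CUBIC)
cv2.imwrite('pics/c1.png',a)
C=cam('top');S=cam('scene')
print(tri(ray(C,(367,235)),ray(S,(200.5,216))), tri(ray(C,(297,239)),ray(S,(261,167))))
E
```

```text
scene [([260.33, 166.51], [257, 163, 8, 7, 45]), ([199.59, 215.91], [192, 210, 16, 13, 155]), ([70.24, 288.84], [59, 279, 24, 21, 387]), ([101.17, 298.96], [89, 289, 25, 21, 396])]
top [([436.74, 116.1], [426, 106, 22, 21, 369]), ([468.74, 121.31], [458, 111, 22, 22, 376]), ([367.2, 234.91], [358, 227, 19, 18, 258]), ([297.39, 237.99], [292, 233, 11, 11, 98])]
(array([ 0.48310266, -0.27470726,  0.07010518]), np.float64(7.967893998530475e-05)) (array([ 0.46378132, -0.05909345,  0.31377007]), np.float64(0.000524942832156717))
```

View pics/c1.png

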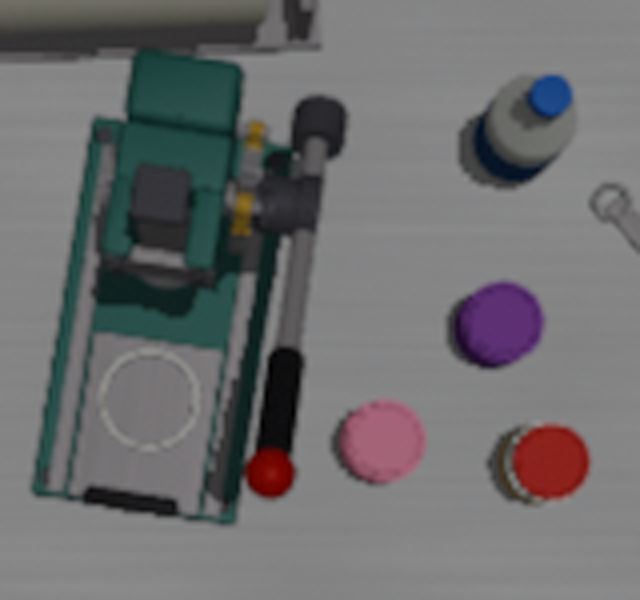

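The crop confirms the choice: the red lid sits raised on a white rim at crop (548,462). Nest ring is at crop (150,398), base front corners at (37,491) and (232,520). Now the press pose.

```bash
python3 - <<'E'
from h import *
C=cam('top');S=cam('scene')
f=lambda u,v:(230+(u-1.5)/4,120+(v-1.5)/4)
r=onz(C,f(150,398),.037); a=onz(C,f(37,491),.02); b=onz(C,f(232,520),.02); c=onz(C,f(98,120),.02)
print('ring',r,'fl',a,'fr',b,'bl',c, np.linalg.norm(a-b), np.linalg.norm(a-c))
y1=np.arctan2(*(a-b)[[0,1]]*np.array([-1,1])); y2=np.arctan2((c-a)[1],(c-a)[0]); print('yaw',y1,y2)
print('bar',onz(C,f(130,505),.078))
yaw=(y1+y2)/2; ex=np.array([np.cos(yaw),np.sin(yaw),0]);o=(a+b)/2+.19*ex; print('axis',o,'tray',(o-r)@ex, 'lat',np.cross(ex,r-o)[2])
ball,e=tri(ray(C,(297.4,238)),ray(S,(260.5,166.5)));ex3=ex;d=ball-o; print('ball',ball,e,'rel',d@ex,np.cross(ex,d)[2],d[2])
for p in ([.4,0,.2],[.42,.0,.14],[.5,-.06,.364],[.5,-.06,.22]):
  for q in (Ro.from_matrix(np.array([[0,1,0],[1,0,0],[0,0,-1.]])),Ro.from_matrix(np.array([[-1,0,0],[0,1,0],[0,0,-1.]]))):
    print(p,arm.ik(p,q.as_quat()))
E
```

```text
ring [0.52998494 0.02401064 0.037     ] fl [0.45864784 0.11063529 0.02      ] fr [ 0.43775738 -0.0395075   0.02      ] bl [0.74849348 0.06770138 0.02      ] 0.1515891423182131 0.29300821043521125
yaw -0.13824976172158973 -0.14705747119515594
bar [0.44807248 0.0365911  0.078     ]
axis [0.63627263 0.00855155 0.02      ] tray 0.10740586645207194 lat 0.00019111829436634434
ball [ 0.46613916 -0.06000972  0.31834725] 0.000626792905558276 rel -0.15865792039674964 -0.09205276117306482 0.2983472452268273
[0.4, 0, 0.2] [ 0.27453349  0.44349434 -0.45051021  2.21836134  0.36608133  0.54914632
 -0.45340272]
[0.4, 0, 0.2] [ 0.46407878  0.49935595 -0.72810662  2.21327497  0.57783938  0.62290664
  0.88374484]
[0.42, 0.0, 0.14] [ 0.10843283  0.56554941 -0.22924163  2.22711457  0.33442785  0.38008544
 -0.39821985]
[0.42, 0.0, 0.14] [ 0.26768608  0.59527683 -0.46158897  2.22242062  0.61458524  0.44793432
  0.88121854]
[0.5, -0.06, 0.364] [ 0.44506538  0.36458558 -0.51751078  1.73508802  0.19981835  1.09448702
 -0.13632305]
[0.5, -0.06, 0.364] [ 0.6735061   0.44044668 -0.87983647  1.72897127  0.36865868  1.14747563
  1.25672763]
[0.5, -0.06, 0.22] [ 0.35607682  0.52925473 -0.41128145  1.93459087  0.3046089   0.73826144
 -0.2324702 ]
[0.5, -0.06, 0.22] [ 0.56314744  0.60006689 -0.74123377  1.92854888  0.54622832  0.82417454
  1.09540805]
```

```bash
cat >> h.py <<'E'
def ori(th):
    c,s=np.cos(th),np.sin(th); return Ro.from_matrix(np.array([[c,s,0],[s,-c,0],[0,0,-1.]])).as_quat()
def redblob(im):
    return max(blobs(im,(22,150,90),(38,255,255),100)[0],key=lambda b:b[1][4])
E
python3 - <<'E'
from h import *
q=ori(1.054)
R=[]
for p in ([.483,-.275,.27],[.455,-.30,.22]):
    arm.movep(p,q); im,C=shot(f'w{len(R)}'); b=redblob(im); print(b,onz(C,b[0],.075)); R.append(ray(C,b[0]))
print(tri(*R), arm.read_time())
T=cam('top'); print(tri(*R,ray(T,(367.2,234.9))))
E
```

```text
([288.98, 223.3], [257, 208, 55, 28, 678]) [ 0.48378531 -0.29514538  0.075     ]
([322.97, 165.25], [305, 134, 38, 63, 1570]) [ 0.50171568 -0.27817369  0.075     ]
(array([ 0.49877395, -0.25698438,  0.18559524]), np.float64(0.0022741980715291813)) 2.2167
(array([ 0.4916627 , -0.26326095,  0.15569212]), np.float64(0.01156512793880504))
```

View pics/w1.png

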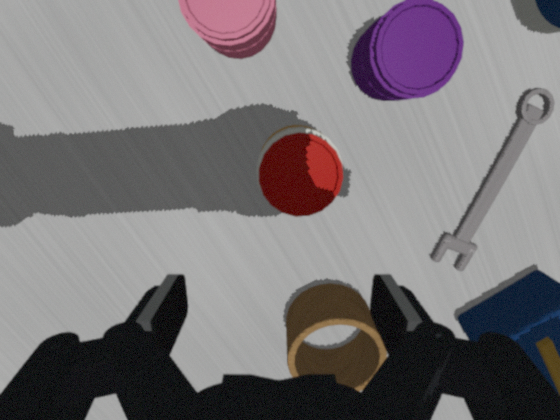

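The wrist view w1 shows the red lid at about (301,174). It is partly in the arm's shadow, which split my mask, so I'll loosen the brightness threshold and recompute.

```bash
sed -i 's/(22,150,90),(38,255,255),100/(20,140,35),(40,255,255),100/' h.py; python3 - <<'E'
from h import *
q=ori(1.054); R=[]
for i,p in enumerate(([.483,-.275,.27],[.455,-.30,.22])):
    im=cv2.imread(f'pics/w{i}.png'); b=redblob(im); C=cam('wrist',(p,q)); print(b,onz(C,b[0],.075)); R.append(ray(C,b[0]))
print(tri(*R),arm.read_tool_pos()); print(tri(*R,ray(cam('top'),(367.2,234.9)),ray(cam('scene'),(199.6,216))))
E
```

```text
([280.19, 203.69], [248, 172, 65, 64, 3185]) [ 0.48679732 -0.27359869  0.075     ]
([300.36, 174.04], [260, 133, 83, 82, 5310]) [ 0.48767587 -0.27456377  0.075     ]
(array([ 0.48750548, -0.27335284,  0.07822928]), np.float64(0.0006221355866504098)) [ 0.45504889 -0.30078905  0.22009905]
(array([ 0.48572929, -0.27524408,  0.07267016]), np.float64(0.0024139622598409564))
```

```bash
python3 - <<'E'
from h import *
for z in (.42,.44): print(z,[arm.ik(p,ori(t)) is not None for p,t in (([.487,-.274,z],1.054),([.53,.024,z],1.43))])
arm.movep([.487,-.2,.36],ori(1.1)); arm.movep([.50,-.05,.43],ori(1.43))
print(arm.read_tool_pos()); shot('n0')
arm.line_to([.48,.05,.36],.2); print(arm.read_tool_pos(),arm.read_eef_rot(),arm.read_time()); shot('n1')
a=cv2.imread('pics/n0.png');b=cv2.imread('pics/n1.png')
cv2.imwrite('pics/n01.png',cv2.resize(np.hstack([a,b]),(800,300)))
E
```

```text
0.42 [True, True]
0.44 [True, True]
[ 0.49968113 -0.05185756  0.42868859]
[0.48060116 0.04846896 0.36011824] [ 7.55928421e-01  6.54654069e-01 -1.21362746e-04  5.06690578e-04] 4.4667
```

View pics/n01.png

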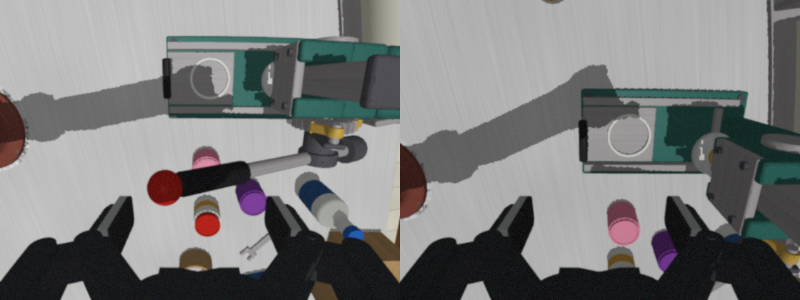

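n0: ring at about (294,108) px, push bar at (234,108), lever ball at (231,263). n1: ring at about (321,189), with no part of it hidden. Next I'll fit the ring's ellipse and the ball.

```bash
python3 - <<'E'
from h import *
poses=[([.49968,-.05186,.42869],ori(1.43)),([.4806,.04847,.36012],ori(1.43))]
T=cam('top');S=cam('scene');R=[]
for i,g in enumerate([(294,108),(321,189)]):
    im=cv2.imread(f'pics/n{i}.png').astype(np.float32).min(2); C=cam('wrist',poses[i]); P=[]
    exp=34 if i==1 else 30
    for a in np.linspace(0,2*np.pi,72,endpoint=False):
        r=np.arange(exp-11,exp+9,.5); x=g[0]+r*np.cos(a); y=g[1]+r*np.sin(a)
        v=cv2.remap(im,x.astype(np.float32)[None],y.astype(np.float32)[None],1)[0]; v=v-cv2.GaussianBlur(v[None],(0,0),8)[0]
        k=v.argmax(); P.append((x[k],y[k]))
    e=cv2.fitEllipseAMS(np.array(P,np.float32)); d=np.abs(np.hypot(*(np.array(P)-e[0]).T)-np.mean(e[1])/2)
    P=np.array(P,np.float32)[d<np.percentile(d,75)]; e=cv2.fitEllipseAMS(P)
    W=np.array([onz(C,p,.037) for p in P]); A=np.c_[2*W[:,:2],np.ones(len(W))]; s=np.linalg.lstsq(A,(W[:,:2]**2).sum(1),rcond=None)[0]
    print(e,'circle',s[:2],'r',np.sqrt(s[2]+s[0]**2+s[1]**2)); R.append(ray(C,e[0]))
print(tri(*R)); print(tri(*R,ray(T,(267.1,219.1))))
C=cam('wrist',poses[0]); im=cv2.imread('pics/n0.png'); bb=redb=[b for b in blobs(im,(20,140,35),(40,255,255),100)[0]]; print(bb)
b=min(bb,key=lambda b:abs(b[0][0]-231)); print('ball',tri(ray(C,b[0]),ray(T,(297.4,238)),ray(S,(260.3,166.8))), tri(ray(C,b[0]),ray(S,(260.3,166.8))))
E
```

```text
((293.71392822265625, 109.43167877197266), (53.63840866088867, 54.9209098815918), 177.48019409179688) circle [0.53288924 0.02404742] r 0.03646002691556854
((320.6992492675781, 190.61849975585938), (52.880332946777344, 59.273223876953125), 78.04869079589844) circle [0.53178  0.022591] r 0.03606409203669848
(array([0.53209246, 0.02475032, 0.03965532]), np.float64(0.0005938840954859232))
(array([0.53145416, 0.0244028 , 0.03827563]), np.float64(0.0015147232193407428))
[([14.13, 183.31], [0, 160, 34, 47, 449]), ([8.12, 215.94], [0, 208, 20, 24, 120]), ([231.01, 262.45], [207, 239, 49, 48, 1870]), ([289.89, 314.07], [273, 298, 35, 33, 906])]
ball (array([ 0.46749528, -0.06005856,  0.31696907]), np.float64(0.0022127511043486415)) (array([ 0.46952274, -0.0596439 ,  0.31933538]), np.float64(0.0014877017933548277))
```

```bash
python3 - <<'E'
from h import *
q=ori(1.054)
arm.movep([.50,-.05,.43],ori(1.43)); arm.movep([.487,-.274,.22],q)
arm.line_to([.487,-.274,.091],.12)
print(arm.read_tool_pos(),arm.read_ft_force())
arm.move_gripper(0.5,50); print('open',arm.read_opening(),arm.read_finger_force())
arm.line_to([.487,-.274,.2],.15); arm.pause(.3)
print(arm.read_opening(),arm.read_finger_force(),arm.read_ft_force(),arm.read_time())
shot('g')
E
```

```text
[ 0.48753257 -0.27419956  0.09174214] [0.45812536 0.30641507 1.26512355]
open 0.7167775834501829 54.90956425666809
0.7101757788146915 55.259127616882324 [-0.90089714  0.95427189 -4.90905216] 9.0
```

View pics/g.png

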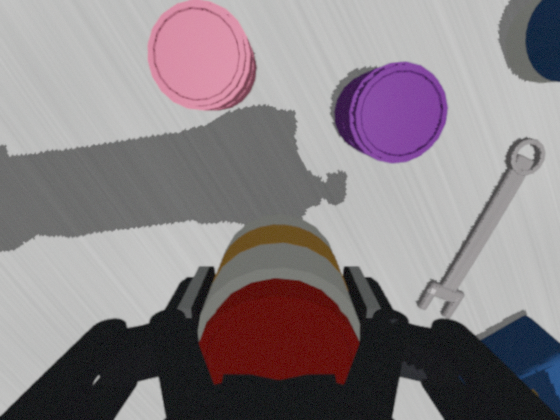

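The picture shows the tub centred in the pads (column 280) and upright. Next: over the lever and down into the nest.

```bash
python3 - <<'E'
from h import *
n=[.5319,.0238]; q=ori(1.43)
arm.line_to([.487,-.274,.46],.3); arm.movep([.51,-.12,.47],ori(1.25)); arm.movep([*n,.46],q)
arm.line_to([*n,.17],.2); arm.line_to([*n,.135],.08)
p=arm.read_tool_pos(); print(p,arm.read_ft_force()); 
c=np.array(n)+ (np.array(n)-p[:2]); f0=arm.read_ft_force()[2]
for z in np.arange(.133,.1165,-.0015):
    arm.line_to([*c,z],.04); f=arm.read_ft_force()
    if f[2]>f0+6: break
print(z,arm.read_tool_pos(),f,f0,arm.read_time()); shot('p')
E
```

```text
[0.53212068 0.02395415 0.13504939] [-0.17506217  0.07104845 -4.02396278]
0.1195 [0.53225227 0.02367858 0.12088307] [-1.82942061  0.67352059  4.75483905] -4.023962778653835 16.05
```

View pics/p.png

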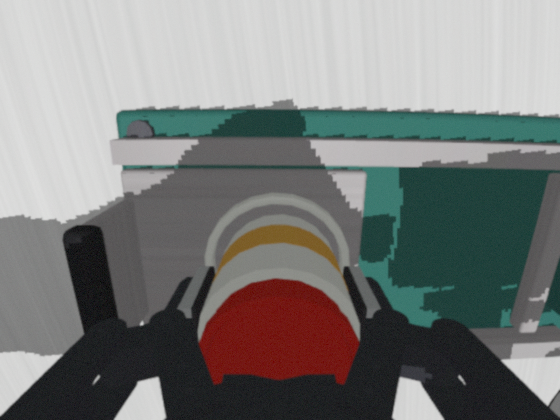

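Contact came at the expected foot height of 29 mm, and the picture shows the tub inside the ring at (277,230). Release, then push the tray home.

```bash
python3 - <<'E'
from h import *
n=np.array([.5319,.0238]); q=ori(1.43); ex=np.array([np.cos(-.142),np.sin(-.142)])
arm.pause(.2); arm.move_gripper(1.0); 
arm.line_to([*n,.25],.2); im,C=shot('r'); b=redblob(im); print('lid',b,onz(C,b[0],.104))
arm.move_gripper(0.0,40)
s=n-.086*ex-.035*ex
arm.movep([*s,.25],q); arm.line_to([*s,.131],.15); f0=arm.read_ft_force(); print(arm.read_tool_pos(),f0)
d=.0
hit=None
while d<.17:
    d+=.004; arm.line_to([*(s+d*ex),.131],.06); f=(arm.read_ft_force()-f0)[:2]@ex
    if hit is None and f<-1: hit=d; print('contact',d)
    if f<-9: break
p=arm.read_tool_pos(); print(d,f,p,(p[:2]-n)@ex,arm.read_time())
E
```

```text
lid ([283.24, 229.88], [245, 192, 78, 76, 4577]) [0.53305253 0.02093846 0.104     ]
[0.41282781 0.04101361 0.13123012] [ 0.35594796 -0.03119561  0.09835339]
contact 0.04000000000000001
0.1320000000000001 -12.533411599230895 [0.53682192 0.02321174 0.13061395] 0.004955634867941352 28.0333
```

Tray is home: the bar stopped after about 108 mm, at its expected place, with force rising. Next the lever: check IK along the arc, then grip the sleeve.

```bash
cat >> h.py <<'E'
n=np.array([.5319,.0238]); ex=np.array([np.cos(-.142),np.sin(-.142),0]); ey=np.array([-ex[1],ex[0],0]); ez=np.array([0,0,1.])
O=np.array([*n,0])+.1074*ex; A=O+.026*ex-.092*ey+.225*ez; qL=ori(np.pi-.142); UP=np.radians(34); H=.056
def gp(phi,h=H,r=.152):
    a=UP-phi; return A+r*(-ex*np.cos(a)+ez*np.sin(a))+h*ez
def res(f,phi):
    a=UP-phi; return f@(ex*np.sin(a)+ez*np.cos(a))
E
python3 - <<'E'
from h import *
p=arm.read_tool_pos(); arm.line_to(p-.03*ex,.15); arm.line_to(p-.03*ex+np.array([0,0,.22]),.3)
print([arm.ik(gp(f),qL) is not None for f in (0,.3,.6,.95)])
d=np.array([.4685,-.060,.318])-A; phi=UP-np.arctan2(d[2],-d@ex); print('phi',phi,d@ey,np.hypot(d[2],d@ex))
arm.movep([*gp(phi)[:2],.44],qL); arm.move_gripper(.75)
im,C=shot('l0'); print(C[2].shape,blobs(im,(20,140,35),(40,255,255),100)[0], proj(C,gp(phi,0,.202)),proj(C,gp(phi,0)))
print(arm.read_tool_pos(),arm.read_time(),arm.read_joint_positions().round(2)); cv2.imwrite('pics/topL.png',snapshot('top'))
E
```

```text
[True, True, True, True]
phi 0.1260863662626121 7.08778089523361e-05 0.20643718192041238
(3, 3) [([279.87, 162.38], [255, 136, 51, 54, 2116]), ([334.5, 241.07], [322, 232, 35, 30, 298]), ([11.98, 388.87], [0, 373, 33, 42, 774])] [[279.39362537 168.62476506]] [[279.24402576 225.30212599]]
[ 0.51660309 -0.06694364  0.43999491] 31.4417 [ 0.65  0.4  -0.84  1.54  0.3   1.33  1.21]
```

View pics/l0.png

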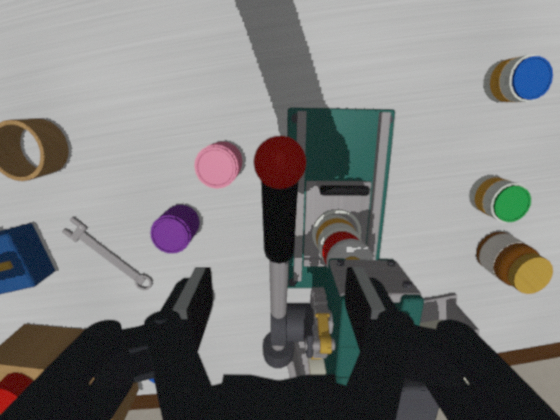

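The lever's ball is at (280,162) and the prediction was (279,169). Sleeve is at (279,225), on the centre line between the fingers, and the tub stands in its ring at (338,235) under the head. Grip and make the first pull.

```bash
cat > pull.py <<'E'
from h import *
import sys
def pull(phi,f0,end=.93,lim=8.0,step=.18):
    out=[]
    while phi<end-1e-3:
        phi=min(phi+step,end); arm.line_to(gp(phi),.2); r=res(arm.read_ft_force()-f0,phi); out.append((round(phi,2),round(float(r),1)))
        if r>lim: break
        if r>5.8 and step>.06: step=.06
    print(out,'t',arm.read_time(),'op',round(arm.read_opening(),3)); return phi,r
def lift(phi,f0,to=.03):
    k=int(np.ceil((phi-to)/.22)); out=[]
    for x in np.linspace(phi,to,k+1)[1:]:
        arm.line_to(gp(x),.3); out.append(round(float(res(arm.read_ft_force()-f0,x)),1))
    print('up',out,'t',arm.read_time()); return to
E
python3 - <<'E'
from pull import *
phi=.126
arm.line_to(gp(phi),.2); f0=arm.read_ft_force(); print(arm.read_tool_pos()-gp(phi),f0)
arm.move_gripper(0.1,35); print(arm.read_opening(),arm.read_finger_force(),arm.read_ft_force())
np.save('f0.npy',f0)
phi,r=pull(phi,f0)
np.save('phi.npy',phi)
E
```

```text
[0.00062099 0.00023815 0.00087853] [0.96139013 0.50307193 0.031257  ]
0.2675219137486673 35.64403295516968 [-0.44414403  0.80954192  1.8382352 ]
[(0.31, 0.1), (0.49, 0.6), (0.67, 0.1), (0.85, 1.1), (0.93, 1.6)] t 33.9167 op 0.263
```

```bash
python3 - <<'E'
from pull import *
phi=float(np.load('phi.npy')); f0=np.load('f0.npy')
for i in range(2):
    phi=lift(phi,f0); phi,r=pull(phi,f0,lim=8.0)
    np.save('phi.npy',phi)
    if r>8: break
E
```

```text
up [0.8, -0.8, -0.2, -0.8, -1.0] t 35.1667
[(0.21, 0.9), (0.39, -0.6), (0.57, -1.0), (0.75, 1.3), (0.93, -0.3)] t 36.5833 op 0.265
up [-0.1, -0.9, -0.8, 1.2, -0.7] t 37.8333
[(0.21, 0.2), (0.39, 3.5), (0.57, 2.9), (0.75, 3.4), (0.93, 4.8)] t 39.25 op 0.268
```

Free running in pulls 1 and 2; in the third the lid slides at 3–5 N. One more stroke, in finer steps.

```bash
python3 - <<'E'
from pull import *
phi=float(np.load('phi.npy')); f0=np.load('f0.npy')
phi=lift(phi,f0); phi,r=pull(phi,f0,lim=7.5,step=.1)
arm.pause(.2); print(res(arm.read_ft_force()-f0,phi))
np.save('phi.npy',phi)
E
```

```text
up [0.4, -0.1, -1.7, 0.5, -0.1] t 40.5
[(0.13, 0.4), (0.23, 0.9), (0.33, 2.1), (0.43, 5.3), (0.53, 8.6)] t 41.75 op 0.269
7.294871863380772
```

The hard stop is reached: 5.3 → 8.6 N over 0.1 rad, which matches the plate spring. Bring it to about 10 N in small steps, hold, then let go.

```bash
python3 - <<'E'
from pull import *
phi=float(np.load('phi.npy')); f0=np.load('f0.npy'); R=lambda:np.median([(arm.pause(.03),res(arm.read_ft_force()-f0,phi))[1] for _ in range(5)])
r=R(); L=[(phi,r)]
while r<9.6 and phi<.92:
    phi+=.025; arm.line_to(gp(phi),.1); r=R(); L.append((phi,r))
print(np.round(L,2).tolist())
arm.pause(.6); print('held',R(),arm.read_time()); np.save('phi.npy',phi)
E
```

```text
[[0.53, 7.44], [0.56, 8.84], [0.58, 9.84]]
held 9.617183372779307 43.7167
```

The 9.6 N held at the grip could include some friction from the bar pivoting in the pads. There is time for a clean check: let go and press the sleeve from above with closed fingertips to 10 N, then finish.

```bash
python3 - <<'E'
from h import *
phi=float(np.load('phi.npy')); f0=np.load('f0.npy')
arm.move_gripper(.7); arm.line_to(gp(phi,.13),.2); arm.move_gripper(0.0,40); f0=arm.read_ft_force()
h=.073+.012+.008; arm.line_to(gp(phi,h),.15); L=[]; r=0
a=phi-.03
# walk down the arc with fingertips on the sleeve
h=.073+.012; q=phi-.06; step=.05
while q<.93:
    q+=step; arm.line_to(gp(q,h),.1); arm.pause(.1); r=res(arm.read_ft_force()-f0,q); L.append((round(q,2),round(float(r),1)))
    if r>9.3: break
    step=.02 if r>6 else .05
print(L); arm.pause(.6); print('held',res(arm.read_ft_force()-f0,q),arm.read_time())
p=arm.read_tool_pos(); arm.line_to(p+.12*ez,.1); arm.line_to(p+.15*ez-.03*ex,.3)
im,C=shot('e'); t=snapshot('top'); s=snapshot('scene'); cv2.imwrite('pics/e2.png',np.hstack([cv2.resize(im,(400,300)),cv2.resize(s[150:315,190:410],(400,300))])); print(arm.read_ft_force(),arm.read_time())
E
```

```text
[(0.57, 7.1), (0.59, 7.3), (0.61, 9.5)]
held 8.935584313311843 47.3167
[-0.08011525  1.05264913 -0.43252628] 49.125
```

View pics/e2.png

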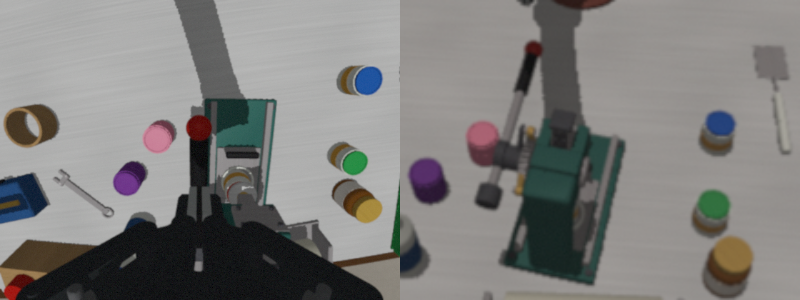

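The tub stands in its ring at (238,180), the tray is home, the robot is clear and the bystanders are where they were. The fingertip press held at about 9 N, so the lid got roughly 85 N.

```bash
python3 -c "
from station import *
print(ticket.finish_job())"
```

```text
the job is handed in; nothing more can be done
None
```

The job is handed in at about 49 s of the 72 s allowed, verdict not shown: the tub is in the nest, the tray is home, and the lid was pressed home with about 9.6 N held at the gripped lever, then about 9 N (8.9 N at the end) from the fingertips, before letting go.

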